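# Pin the shaker gate shut

### The arm

A 6-joint arm with a two-finger parallel gripper is mounted at the origin on a cart in front of the work surface, level with it; the furniture and walls round the work are solid. World frame = base frame: x ahead of the robot, y to its left, z up, the work surface at z = 0. Lengths are in m, angles in rad, forces in N, time in s.
With the tool pointing down it reaches from about 0.325 to 0.925 m from the base axis. Payload 3.1 kg.
Tool frame: the origin (TCP) lies midway between the tips of the shut fingers; the grasp point (between the pads) lies 19 mm behind it; z points along the fingers, y is the line along which they close (so a half turn about z gives the same grasp; the last joint's range is limited). The gripper opens to 85 mm and grips with 20 to 120 N. Pads are 22 mm wide; open, the fingers measure 114 mm over their backs; the gripper's body (76 mm by 85 mm) begins 54 mm behind the grasp point. The pads swing forward as they close: fully open they stand 13 mm farther back than shut.
Start: joints at [1.234, 0.217, 1.613, -0, 1.311, -0.112], TCP at [0.139, 0.609, 0.231] pointing down, gripper open.
Joint ranges: [-2.75, 2.75], [-0.78, 2.1], [0.31, 2.55], [-1.13, 4.27], [0.13, 2.63], [-2.58, 2.58]. Speed limits (rad/s): [2.79, 2.79, 3.14, 3.14, 3.14, 3.14].

### API

Orientations are given as a rotation vector (axis times angle).
In Python, from station import status, eyes, ticket gives the robot as it stands.
- The arm moves only by the shell command python3 -m handwheel 'ROWS' [OPENING]. ROWS is JSON, a list of rows, each a list of 6 numbers: the shift along the tool's x, y, z in cm, then the turn, a rotation vector about the tool's x, y, z in rad. In form: [[tx, ty, tz, wx, wy, wz], ...]. A call has 1 to 20 rows; each row shifts and turns the commanded pose from where the row before left it, along the tool's axes as they then stand; what a row does not reach is not made up. A row lasts 1/10 s, in which the tool goes at most 50 mm and 8.59 degrees, less where a joint would pass 70% of its speed; a pose out of reach is approached as far as the arm can. A call is refused whole if a number of a shift passes 5 or a number of a turn 0.15, either way. A call with a gripper value outside its range is refused whole. OPENING is the opening, from 0 (shut) to 1 (fully open), set as the call begins (- or left out, the last holds). The fingers move at their own pace and stop on an object; the grip force is fixed at half the most. Time passes only in rows, so rows that do not move let the fingers close. It gives the time, the measured TCP pose, the force, the opening and the grip force at its end, in the units of the state.
- status.observe(): the state, without advancing time (a new reading comes with each control period).
- eyes.camera(name): name is "scene" or "top"; returns a dict with "img" (480x640x3 uint8, blue, green, red), "depth" (480x640 float32, m along the optical axis (not along the pixel's ray), 0 where there is no reading), "vfov" (degrees; the focal length in pixels is half the picture's height over the tangent of half this angle, whatever the lens; pixels are square), "cx", "cy" (the principal point, pixels), "xyz" and "attitude" of the camera in the world. Camera axes: x right, y up, looking along -z (the intrinsics and any distortion apply to the point x, -y, -z); pixel columns grow to the right and rows downward; lengths in m; the calibration is good to about 2 mm. A picture is of the moment at which its call begins.
- ticket.close_job(): hands the job in; it is judged then, once.
The state is a dict: "time": time; "joint_pos": joint angles; "qd": joint speeds; "joint_efforts": joint torques, N m; "tool_pos": TCP position; "tcp_rot": TCP orientation; "wrist_force": force on the tool from outside, world axes, zero at the start; "moment": the same for the moment, N m; "opening": opening from 0.0 (shut) to 1.0 (fully open); "grip_force": force on a finger pad.
Only numpy, scipy, OpenCV 4.12 (cv2) and the standard library are available. Lean on these libraries where they do the work, as an engineer would, in place of code of your own. Each camera call takes 0.05 s, during which the arm holds its last target. There are 200 camera calls.

### The job

The vial block is ready on the shaker: swing the blue gate fully shut so that its steel lug lies in the fork, then take the red pin from its stand and push it down through the fork and the lug until its head sits flush on top of the fork. Leave the blue pin in the stand and do not shift the vial block.

Things in the scene. Friction and masses are not known exactly. Their poses are not given: they have to be found in the camera images.
- gate (a joint): the blue gate of the shaker: 0 rad = fully shut against its stop (lug hole lined up with the fork holes), grows as the gate swings open towards the robot; it starts 0.5 to 1.1 rad open. It turns about a vertical axis through gate_hinge with light friction (under 1 N at the post) and stays where it is left
- gate_hinge (a point): point on the gate's vertical hinge axis, 108 mm above the worktop; its frame is fixed to the shaker. In that frame the shut gate runs along -y to the fork, 170 mm away, and opens towards -x (clockwise from above): at angle q it points along (-sin q, -cos q). Its free end is a steel lug 30 x 28 x 10 mm with a 14 mm hole 170 mm from the axis
- gate_post (a point): grip point, 125 mm above the worktop, on the black round handle post on top of the gate, 100 mm from the hinge axis: 14 mm in diameter, from 94 to 143 mm height. The gate below it is a panel 8 mm thick, 56 to 94 mm high, with a rubber pad on its inner side; this point's x axis is square to the panel, y along it
- fork_hole (a point): centre of the hole's mouth in the top of the steel fork (clevis) at the right front corner of the white shaker, 108 mm above the worktop, z up, turned with the shaker. Two plates 34 x 32 x 10 mm, tops at 108 and 80 mm height, each with a vertical 13 mm hole countersunk to 19 mm; the shut gate's lug lies between them at 84 to 94 mm. Nothing stands above
- pin_red_grip (a point): centre of the red head of the pin to use: a cylinder 24 mm in diameter, 46 mm high. Below it a steel shank 10 mm in diameter, 55 mm long, its last 4 mm tapered. z runs up along the pin. It starts upright in one of two 12 mm holes of the grey pin stand (60 mm high), the head resting on the stand, this point 83 mm above the worktop; 56 to 112 g
- pin_red_seat (a point): centre of the underside of the red head, 23 mm below pin_red_grip along the pin; it comes to fork_hole when the pin is fully home. Two brass spring jaws under the fork's lower plate pinch the shank, so its own weight is seldom enough: press the last 10 mm home with 5 to 12 N; they then hold the pin
- pin_blue_grip (a point): centre of the blue head of a spare pin of the same size and shape in the other hole of the stand, 70 mm from the red pin; stays where it is
- pin_red: the red-headed pin itself; origin at the foot of the shank, z along the pin towards the head, 101 mm long in all
- vial_block: grey drilled block 66 x 115 x 24 mm with two small vials standing in it to about 104 mm above the worktop, lying loose between the kerbs on the shaker behind the gate; origin at the centre of its underside
Things that resemble listed ones, but are neither listed nor needed, are in the scene too. Of the things shaped like the pin_red, the red one is meant.

How it is judged:
On the way, in this order (a step that is already met when the one before it is completed fails the run):
1. the gate is swung fully shut (value of joint gate below 0.03 rad), for 0.2 s.
2. the gate still shut, the red pin's foot is 20 mm down in the fork (horizontal distance between pin_red_seat and fork_hole below 0.006 m and z of pin_red in the frame of fork_hole below -0.02 m and value of joint gate below 0.03 rad), for 0.1 s.
At the end, for the whole second after the job is handed in: Gate shut (within 0.03 rad); red pin at rest and upright through fork and lug (tilt under 0.08 rad, 3 mm from the hole axis), underside of its head within 2.5 mm of the fork top; blue pin and vial block each within 20 mm of where they were (value of joint gate below 0.03 rad and horizontal distance between pin_red_seat and fork_hole below 0.003 m and z of pin_red_seat in the frame of fork_hole between -0.003 and 0.0025 m and angle between pin_red's own z axis and vertical below 0.08 rad and linear speed of pin_red below 0.01 m/s and distance of each of pin_blue_grip, vial_block from where it was at the start of the episode below 0.02 m); the robot touches nothing.
It fails at once if the blue pin is pulled out of its place (moved more than 20 mm) (distance of pin_blue_grip from where it was at the start of the episode above 0.02 m).
It fails at once if the vial block is shifted by more than 20 mm or tipped by more than 0.3 rad (distance of vial_block from where it was at the start of the episode above 0.02 m or angle between vial_block's own z axis and vertical above 0.3 rad).
It also fails if it takes over 50 s, if anything falls off the work surface, if the arm or the gripper's body presses on something with over 40 N, if the wrist force passes 120 N, or if a joint passes its speed limit or range.

## Working session

There is one attempt and no reset: what is moved stays moved. The work goes in short steps, Python scripts to look and compute and a shell command to move; the robot and the scene stay as the last step left them, time stands still between calls to the robot, and variables do not carry over. Pictures are saved under pics/ and viewed, at most 10 in all, crops included, and the job is handed in when it is done.

```bash
ls; mkdir -p pics; cat > h.py <<'E'
import numpy as np, cv2
from scipy.spatial.transform import Rotation as R
from station import status, eyes, ticket
def cam(n):
    c=eyes.camera(n); np.savez(''+n+'.npz',**{k:np.array(v) for k,v in c.items()}); return c
def load(n): return dict(np.load(''+n+'.npz'))
def rot(a):
    a=np.array(a,float)
    return R.from_matrix(a) if a.shape==(3,3) else (R.from_rotvec(a) if a.size==3 else R.from_quat(a))
def pts(c,u,v,d=None):
    u=np.array(u,float);v=np.array(v,float)
    f=240/np.tan(np.radians(float(c['vfov']))/2)
    if d is None: d=c['depth'][v.astype(int),u.astype(int)]
    p=np.stack([(u-c['cx'])/f*d,-(v-c['cy'])/f*d,-d],-1)
    return rot(c['attitude']).apply(p)+c['xyz']
def onz(c,u,v,z):
    a=pts(c,u,v,1.0); o=np.array(c['xyz']); r=a-o
    return o+r*((z-o[2])/r[...,2])[...,None]
E
python3 - <<'E'
from h import *
for n in('scene','top'):
    c=cam(n); cv2.imwrite(f'pics/{n}0.png',c['img']); print({k:v for k,v in c.items() if k not in('img','depth')})
s=status.observe(); print(s)
E
```

```text
pics
{'vfov': 54.75567333459291, 'cx': 322.12055307114764, 'cy': 235.98848536734994, 'xyz': array([-0.08797318, -0.42827151,  0.62671749]), 'attitude': array([ 0.81636979, -0.4862455 , -0.99578926])}
{'vfov': 57.442113526365006, 'cx': 320.4743363419119, 'cy': 244.8626569038058, 'xyz': array([ 0.43445084, -0.08445164,  1.0038002 ]), 'attitude': array([ 0.09069453, -0.10068954, -1.561041  ])}
{'time': 0.1, 'joint_pos': array([ 1.23380507e+00,  2.17714917e-01,  1.61478901e+00, -1.03280213e-05,
        1.31127690e+00, -1.12209344e-01]), 'qd': array([-0.0007161 , -0.00204556, -0.00411422, -0.0013718 ,  0.00038711,
       -0.00082787]), 'joint_efforts': array([-5.06742472e-04, -3.98077655e+01, -3.04970205e+01, -9.29225371e-05,
        4.27525694e-03, -8.04483520e-07]), 'tool_pos': array([0.13905142, 0.60858255, 0.23006837]), 'tcp_rot': array([-0.3522858 , -3.12129575,  0.00335383]), 'wrist_force': array([-0.00365643, -0.60743438,  0.13881363]), 'moment': array([ 0.01707544, -0.0072267 ,  0.03241849]), 'grip_force': 0.0, 'opening': 1.000775227832268}
```

View pics/scene0.png

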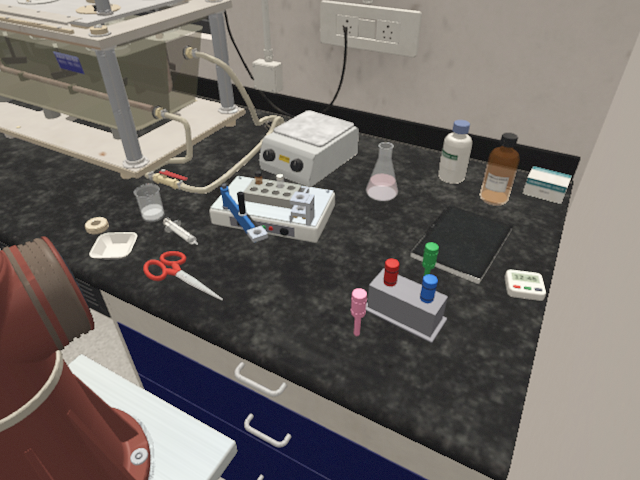

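View pics/top0.png

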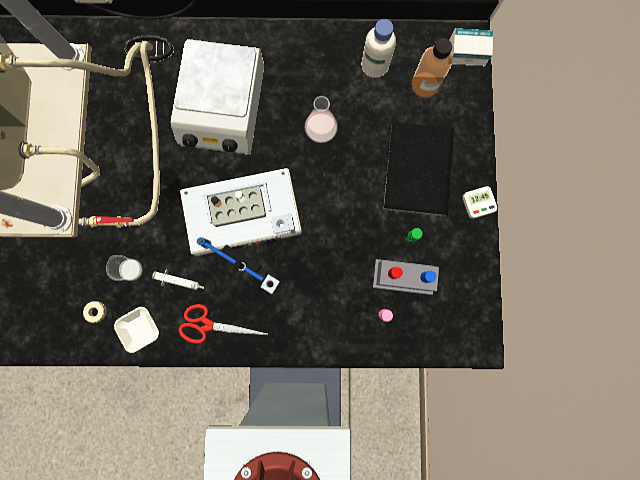

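Pictures: the red pin sits in the grey stand at scene (392,272), top (396,272). Possible mistakes are the blue pin, top (429,277), the green one (416,234), the pink one (386,315), and the red scissors or clip. The shaker has its blue gate open, with the hinge at top (203,242), the post at (242,266), the lug at (269,284) and the fork at (281,223). Next is a close crop.

```bash
python3 - <<'E'
from h import *
t=load('top')['img'];s=load('scene')['img']
z=lambda im,x,y,w,h,k:cv2.resize(im[y:y+h,x:x+w],None,fx=k,fy=k,interpolation=cv2.INTER_CUBIC)
a=z(t,180,160,130,140,4)      #520x560
b=z(t,370,220,70,80,4) #280x320
c=z(s,350,240,100,85,2.8) #280x238
o=np.zeros((560,800,3),np.uint8);o[:,:520]=a;o[:320,520:]=b;o[320:558,520:]=c
cv2.imwrite('pics/c1.png',o)
cv2.imwrite('pics/c2.png',z(s,200,160,150,90,5))
E
```

```text
(no output)
```

View pics/c1.png

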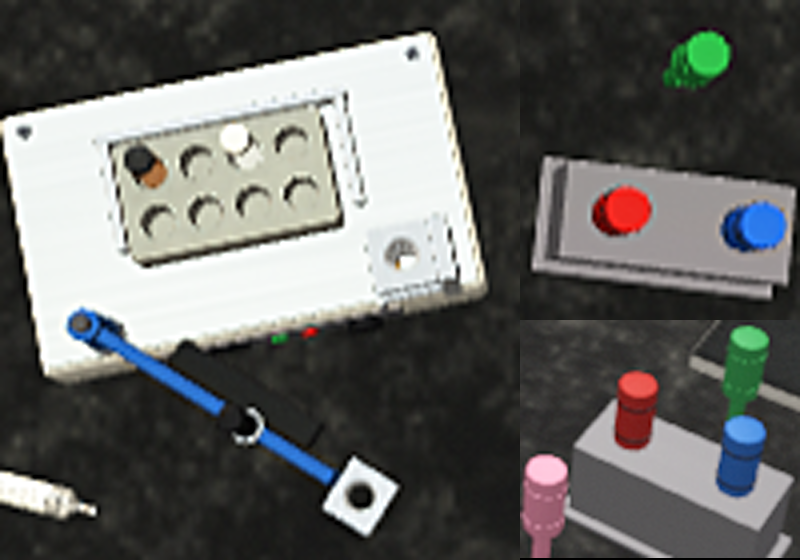

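View pics/c2.png

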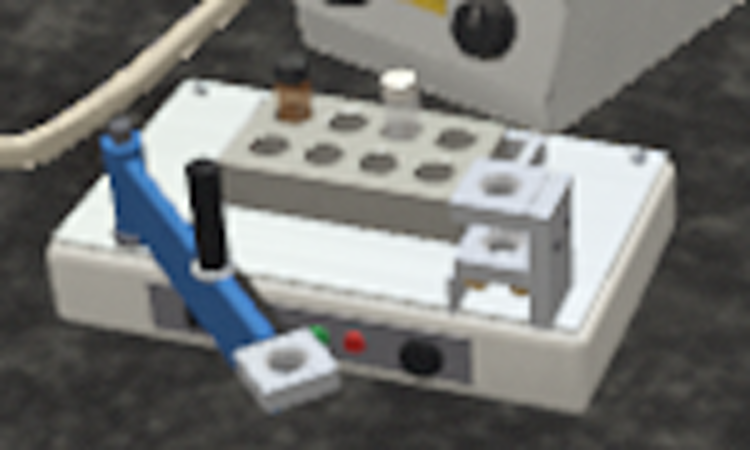

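```bash
python3 - <<'E'
from h import *
t=load('top');s=load('scene')
k=lambda x,y,x0,y0,f:(x0+(x+.5)/f-.5,y0+(y+.5)/f-.5)
def show(n,c,p,z): print(n,onz(c,*p,z).round(4), 'depth',pts(c,*np.round(p)).round(4))
T=lambda x,y:k(x,y,180,160,4)
show('fork T',t,T(402,254),.108); show('fork S',s,k(502,185,200,160,5),.108)
show('lug T',t,T(359,495),.094); show('lug S',s,k(288,358,200,160,5),.094)
show('hinge T',t,T(83,325),.112); show('hinge S',s,k(121,128,200,160,5),.112)
show('post top T',t,T(237,421),.143);show('post top S',s,k(203,167,200,160,5),.143)
show('red T',t,k(628-520,210,370,220,4),.106); show('red S',s,k(117,65,350,240,2.8),.106)
show('blue T',t,k(763-520,226,370,220,4),.106);show('blue S',s,k(743-520,432-320,350,240,2.8),.106)
f=onz(t,*T(402,254),.108)[:2];l=onz(t,*T(359,495),.094)[:2];h=onz(t,*T(83,325),.112)[:2]
print(np.linalg.norm(f-h),np.linalg.norm(l-h), np.degrees(np.arctan2(*(f-h)[::-1])),np.degrees(np.arctan2(*(l-h)[::-1])))
q=status.observe();print(rot(q['tcp_rot']).as_matrix().round(3))
E
```

```text
fork T [ 0.589  -0.0058  0.108 ] depth [ 0.5951 -0.0026  0.0743]
fork S [ 0.5892 -0.0097  0.108 ] depth [ 0.5961 -0.0054  0.1017]
lug T [0.4649 0.0153 0.094 ] depth [0.4688 0.0264 0.0009]
lug S [0.466  0.0119 0.094 ] depth [0.469  0.0147 0.0914]
hinge T [0.55   0.1565 0.112 ] depth [0.5507 0.1592 0.1047]
hinge S [0.5451 0.1499 0.112 ] depth [0.55   0.1537 0.1087]
post top T [0.4991 0.0706 0.143 ] depth [0.4986 0.0698 0.146 ]
post top S [0.4994 0.0696 0.143 ] depth [0.4971 0.0682 0.1447]
red T [ 0.4894 -0.2464  0.106 ] depth [ 0.4896 -0.247   0.1072]
red S [ 0.4892 -0.2494  0.106 ] depth [ 0.4881 -0.2489  0.1064]
blue T [ 0.4818 -0.3156  0.106 ] depth [ 0.482  -0.3149  0.1059]
blue S [ 0.4799 -0.319   0.106 ] depth [ 0.4777 -0.319   0.1071]
0.1669436876735872 0.16490683660595645 -76.51142836314523 -121.09489953088715
[[-0.975  0.223 -0.001]
 [ 0.223  0.975 -0.002]
 [ 0.    -0.002 -1.   ]]
```

```bash
python3 -m handwheel '[[-2.9,-2.8,0.2,0,0,0],[-2.9,-2.8,0.2,0,0,0],[-2.9,-2.8,0.2,0,0,0],[-2.9,-2.8,0.2,0,0,0],[-2.9,-2.8,0.2,0,0,0],[-2.9,-2.8,0.2,0,0,0],[-2.9,-2.8,0.2,0,0,0],[-2.9,-2.8,0.2,0,0,0],[-2.9,-2.8,0.2,0,0,0],[-2.9,-2.8,0.2,0,0,0],[-2.9,-2.8,0.2,0,0,0],[-2.9,-2.8,0.2,0,0,0],[-2.9,-2.8,0.2,0,0,0],[-2.9,-2.8,0.2,0,0,0],[-2.9,-2.8,0.2,0,0,0]]' 0.5
python3 -m handwheel '[[0,0,0,0,0,0.147],[0,0,0,0,0,0.147],[0,0,0,0,0,0.147],[0,0,0,0,0,0.147],[0,0,0,0,0,0.147],[0,0,0,0,0,0.147],[0,0,0,0,0,0.147],[0,0,0,0,0,0.147],[0,0,0,0,0,0.147],[0,0,0,0,0,0.147],[0,0,0,0,0,0]]'
cat > go.py <<'E'
from h import *
import sys
tgt=np.array(eval(sys.argv[1])); s=status.observe(); r=rot(s['tcp_rot']); M=r.as_matrix()
print('tcp',s['tool_pos'].round(4),'yaw',np.arctan2(M[1,0],M[0,0]).round(3),'tilt',M[2].round(3),'F',s['wrist_force'].round(1),'open',round(s['opening'],3),'t',s['time'])
print('shift cm',(r.inv().apply(tgt-s['tool_pos'])*100).round(2))
E
python3 go.py '[.499,.07,.2]'
```

```text
time: 1.6
tool_pos: [0.47, 0.1013, 0.2008]
tcp_rot: [-0.353, -3.121, -0.0]
wrist_force: [0.5, 0.2, 0.5]
opening: 0.499
grip_force: 0.0
time: 2.7
tool_pos: [0.4693, 0.1029, 0.2008]
tcp_rot: [-2.354, -2.079, 0.001]
wrist_force: [0.1, 0.3, 0.5]
opening: 0.496
grip_force: 0.0
tcp [0.4693 0.1029 0.2008] yaw 1.447 tilt [-0.    -0.001 -1.   ] F [0.1 0.3 0.5] open 0.496 t 2.7
shift cm [-2.89  3.35  0.08]
```

```bash
python3 -m handwheel '[[-1.45,1.65,0,0,0,0],[-1.45,1.7,0,0,0,0],[0,0,0,0,0,0],[0,0,3,0,0,0],[0,0,3,0,0,0],[0,0,2,0,0,0],[0,0,0.9,0,0,0],[0,0,0,0,0,0]]'
python3 -m handwheel '[[0,0,0,0,0,0],[0,0,0,0,0,0],[0,0,0,0,0,0],[0,0,0,0,0,0]]' 0.27
python3 go.py '[.499,.07,.111]'
python3 - <<'E'
from h import *
t=cam('top')['img'];s=cam('scene')['img']
o=np.hstack([cv2.resize(t[180:300,180:310],(400,369)),cv2.resize(s[130:250,190:320],(400,369))]);cv2.imwrite('pics/c3.png',o)
E
```

```text
time: 3.5
tool_pos: [0.4977, 0.0703, 0.1107]
tcp_rot: [-2.351, -2.079, 0.004]
wrist_force: [0.4, 0.3, -0.0]
opening: 0.5
grip_force: 0.0
time: 3.9
tool_pos: [0.5001, 0.07, 0.1133]
tcp_rot: [2.354, 2.079, 0.002]
wrist_force: [0.2, 0.1, 0.2]
opening: 0.272
grip_force: 0.0
tcp [0.5001 0.07   0.1133] yaw 1.447 tilt [ 0.     0.002 -1.   ] F [0.2 0.1 0.2] open 0.272 t 3.9
shift cm [-0.01 -0.11  0.23]
```

View pics/c3.png

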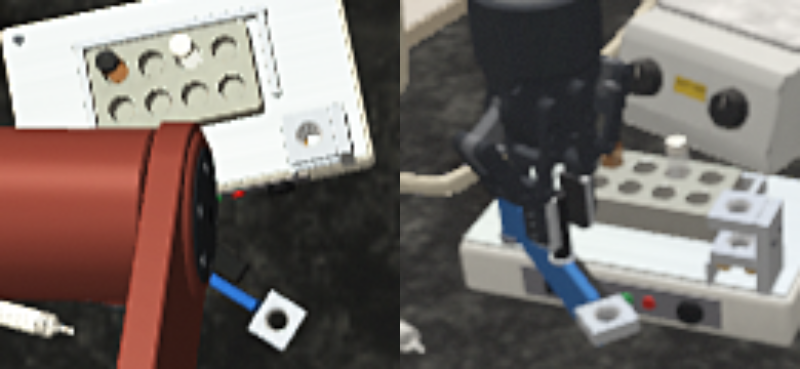

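```bash
python3 -m handwheel '[[-0.3,0.9,0,0,0,0],[-0.3,0.9,0,0,0,0],[-0.12,0.98,0,0,0,0],[-0.12,0.98,0,0,0,0],[0.08,1,0,0,0,0],[0.08,1,0,0,0,0],[0.2,0.7,0,0,0,0],[0.2,0.7,0,0,0,0],[0.05,0.2,0,0,0,0],[0.05,0.2,0,0,0,0],[0,0,0,0,0,0]]'
python3 -m handwheel '[[0.02,0.1,0,0,0,0],[0.02,0.1,0,0,0,0],[0.02,0.1,0,0,0,0],[0,0,0,0,0,0]]'
python3 go.py '[.5777,.0598,.111]'
```

```text
time: 5.1
tool_pos: [0.5746, 0.0591, 0.1124]
tcp_rot: [2.354, 2.079, 0.001]
wrist_force: [0.3, 0.3, -0.2]
opening: 0.27
grip_force: 0.0
time: 5.5
tool_pos: [0.5773, 0.0591, 0.1123]
tcp_rot: [2.355, 2.079, 0.0]
wrist_force: [-0.5, -0.0, 0.6]
opening: 0.271
grip_force: 0.2
tcp [0.5773 0.0591 0.1123] yaw 1.447 tilt [ 0.  0. -1.] F [-0.5 -0.   0.6] open 0.271 t 5.5
shift cm [0.07 0.03 0.13]
```

Not yet at the stop, so keep pushing gently.

```bash
python3 -m handwheel '[[0.02,0.1,0,0,0,0],[0.02,0.1,0,0,0,0],[0,0,0,0,0,0]]'
python3 -m handwheel '[[0.02,0.1,0,0,0,0],[0.02,0.1,0,0,0,0],[0,0,0,0,0,0]]'
```

```text
time: 5.8
tool_pos: [0.5782, 0.0592, 0.1122]
tcp_rot: [-2.353, -2.078, 0.003]
wrist_force: [-3.7, 0.7, 2.4]
opening: 0.27
grip_force: 2.2
time: 6.1
tool_pos: [0.5783, 0.0592, 0.1121]
tcp_rot: [-2.351, -2.077, 0.01]
wrist_force: [-9.6, -0.2, 7.8]
opening: 0.265
grip_force: 4.8
```

```bash
python3 -m handwheel '[[0,0,0,0,0,0],[0,-0.35,0,0,0,0],[0,-0.35,0,0,0,0],[0,0,0,0,0,0]]'
python3 -m handwheel '[[0,0,0,0,0,0],[0,0,0,0,0,0],[0,0,-2,0,0,0],[0,0,-4,0,0,0],[0,0,-3,0,0,0],[-3.9,-0.63,0,0,0,0],[-3.9,-0.63,0,0,0,0],[-3.9,-0.63,0,0,0,0],[-3.9,-0.63,0,0,0,0],[-3.9,-0.63,0,0,0,0],[-3.9,-0.63,0,0,0,0],[-3.9,-0.6,0,0,0,0],[-3.9,-0.6,0,0,0,0],[0,0,0,0,0,0],[0,0,0,0,0,0]]' 0.5
python3 - <<'E'
from h import *
t=cam('top');s=cam('scene')
o=np.hstack([cv2.resize(t['img'][160:280,180:310],(400,369),interpolation=2),cv2.resize(s['img'][130:250,210:340],(400,369),interpolation=2)]);cv2.imwrite('pics/c4.png',o)
E
python3 go.py '[.489,-.248,.2]'
```

```text
time: 6.5
tool_pos: [0.5746, 0.0602, 0.1123]
tcp_rot: [2.354, 2.079, 0.002]
wrist_force: [0.4, -0.1, -0.2]
opening: 0.268
grip_force: 0.0
time: 8.0
tool_pos: [0.4862, -0.2439, 0.2023]
tcp_rot: [-2.357, -2.077, -0.001]
wrist_force: [-0.6, -0.5, 0.1]
opening: 0.5
grip_force: 0.0
tcp [ 0.4866 -0.2424  0.2022] yaw 1.447 tilt [ 0.001 -0.    -1.   ] F [ 0.2 -0.1 -0.2] open 0.498 t 8.1
shift cm [-0.52  0.31  0.22]
```

View pics/c4.png

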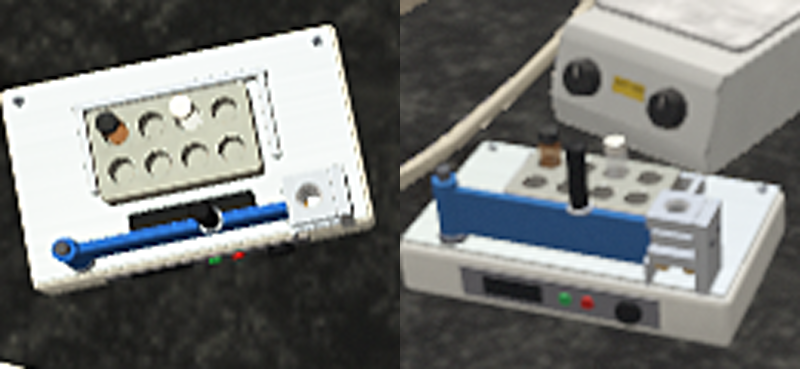

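```bash
python3 -m handwheel '[[-0.5,0.3,0,0,0,0],[0,0,3,0,0,0],[0,0,3,0,0,0],[0,0,2,0,0,0],[0,0,2,0,0,0],[0,0,2,0,0,0],[0,0,1.1,0,0,0],[0,0,0,0,0,0],[0,0,0,0,0,0]]' 0.6
python3 go.py '[.489,-.248,.071]'
```

```text
time: 9.0
tool_pos: [0.4893, -0.2484, 0.0718]
tcp_rot: [2.353, 2.08, 0.0]
wrist_force: [1.1, 0.9, 0.5]
opening: 0.602
grip_force: 0.0
tcp [ 0.4893 -0.2484  0.0718] yaw 1.448 tilt [-0.     0.001 -1.   ] F [1.1 0.9 0.5] open 0.602 t 9.0
shift cm [ 0.04 -0.04  0.08]
```

```bash
python3 -m handwheel '[[0,0,0,0,0,0],[0,0,0,0,0,0],[0,0,0,0,0,0],[0,0,0,0,0,0],[0,0,0,0,0,0],[0,0,0,0,0,0],[0,0,0,0,0,0]]' 0; python3 go.py '[.489,-.248,.2]'
```

```text
time: 9.7
tool_pos: [0.4899, -0.2493, 0.0728]
tcp_rot: [2.353, 2.078, 0.002]
wrist_force: [0.3, 1.0, 4.9]
opening: 0.262
grip_force: 58.7
tcp [ 0.4899 -0.2493  0.0728] yaw 1.447 tilt [-0.001  0.003 -1.   ] F [0.3 1.  4.9] open 0.262 t 9.7
shift cm [  0.1   -0.07 -12.72]
```

```bash
python3 -m handwheel '[[0,0,-1,0,0,0],[0,0,-2,0,0,0],[0,0,-2,0,0,0],[0,0,-2.5,0,0,0],[0,0,-2.5,0,0,0],[0,0,-2.5,0,0,0],[3.13,0.87,0,0,0,0],[3.13,0.87,0,0,0,0],[3.13,0.87,0,0,0,0],[3.13,0.87,0,0,0,0],[3.13,0.87,0,0,0,0],[3.13,0.87,0,0,0,0],[3.13,0.87,0,0,0,0],[3.13,0.87,0,0,0,0],[0,0,0,0,0,0],[0,0,0,0,0,0],[0,0,0,0,0,0]]'
python3 - <<'E'
from h import *
t=cam('top');s=cam('scene')
o=np.hstack([cv2.resize(t['img'][160:280,220:350],(400,369),interpolation=2),cv2.resize(s['img'][120:240,240:370],(400,369),interpolation=2)]);cv2.imwrite('pics/c5.png',o)
E
python3 go.py '[.5897,-.0093,.195]'
```

```text
time: 11.4
tool_pos: [0.5879, -0.0093, 0.1959]
tcp_rot: [-2.355, -2.079, 0.002]
wrist_force: [0.5, -0.9, -1.5]
opening: 0.258
grip_force: 60.0
tcp [ 0.5881 -0.0097  0.1961] yaw 1.445 tilt [-0.    -0.001 -1.   ] F [ 0.2  0.2 -1.6] open 0.261 t 11.5
shift cm [0.06 0.15 0.11]
```

View pics/c5.png

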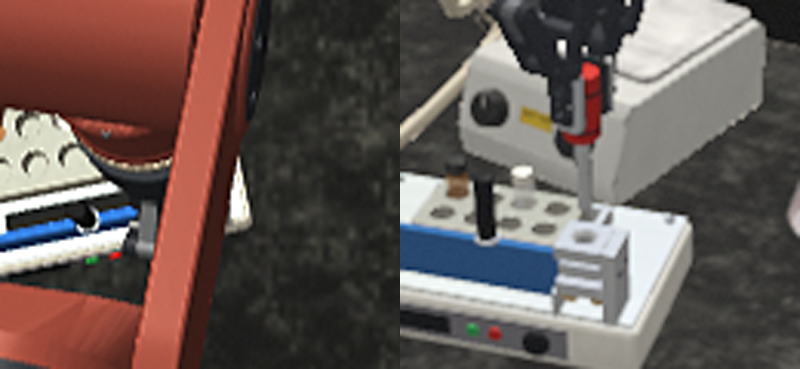

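```bash
python3 - <<'E'
from h import *
s=load('scene')
print(onz(s,301.1,190.6,.128),onz(s,299.4,196.4,.108))
o=cv2.resize(s['img'][160:220,265:335],(800,686),interpolation=2)[:600];cv2.imwrite('pics/c6.png',o)
E
```

```text
[ 0.5829355  -0.01656968  0.128     ] [ 0.58922237 -0.00819504  0.108     ]
```

View pics/c6.png

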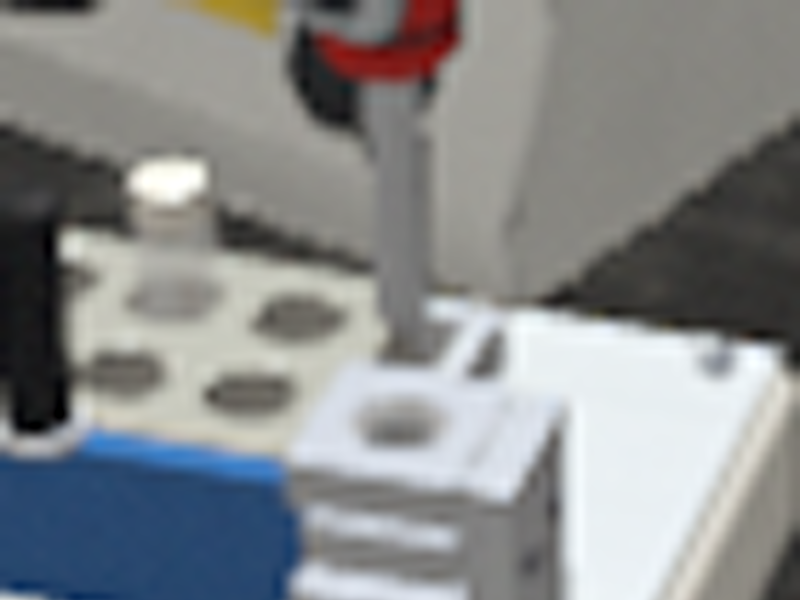

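```bash
python3 - <<'E'
from h import *
s=load('scene')
for z in(.126,.128,.130): print(onz(s,300.5,191.1,z).round(4))
print(onz(s,300.0,196.7,.108).round(4))
f=240/np.tan(np.radians(float(s['vfov']))/2)
def px(p):
    q=rot(s['attitude']).inv().apply(np.array(p)-s['xyz']); return (s['cx']+f*q[0]/-q[2], s['cy']-f*q[1]/-q[2])
print(px([.5881,-.0097,.128]),px([.5892,-.0093,.108]),px([.5881,-.0097,.183]))
E
```

```text
[ 0.5834 -0.0148  0.126 ]
[ 0.5808 -0.0165  0.128 ]
[ 0.5781 -0.0181  0.13  ]
[ 0.5888 -0.0098  0.108 ]
(np.float64(299.4626676482358), np.float64(188.50872535732586)) (np.float64(299.86027023775017), np.float64(196.54700237735463)) (np.float64(298.6207674657993), np.float64(164.36804745929243))
```

```bash
python3 - <<'E'
from h import *
s=load('scene');im=s['img'].astype(int)
v,u=np.mgrid[130:200,280:325];v=v.ravel();u=u.ravel()
b,g,r=im[v,u].T; m=(r>110)&(g<60)&(b<60); P=pts(s,u[m],v[m]); 
print(m.sum(),'u',u[m].min(),u[m].max(),'v',v[m].min(),v[m].max(),'z pct',np.percentile(P[:,2],[1,5,50,95,99]).round(4))
for row in range(168,196,2):
    uu=np.arange(292,308); p=pts(s,uu,np.full(16,row)); d=s['depth'][row,292:308]
    print(row,d.round(3), [int(x) for x in im[row,292:308].mean(1)])
d=np.median(P,0);print(d)
E
```

```text
81 u 294 304 v 140 166 z pct [0.0614 0.1853 0.2069 0.2307 0.3197]
168 [1.148 1.146 1.142 1.143 1.14  0.9   0.899 0.899 0.898 0.9   1.144 1.153
 1.15  1.155 1.148 1.145] [34, 37, 37, 34, 81, 123, 130, 127, 125, 99, 87, 148, 161, 157, 158, 158]
170 [1.172 1.15  1.151 1.143 1.14  0.908 0.904 0.9   0.901 0.9   1.156 1.154
 1.152 1.152 1.15  1.146] [95, 53, 33, 31, 79, 123, 129, 123, 121, 127, 147, 159, 158, 157, 157, 157]
172 [1.172 1.171 1.171 1.164 1.168 0.909 0.901 0.904 0.905 0.905 0.909 1.15
 1.153 1.151 1.149 1.149] [159, 155, 148, 142, 117, 109, 129, 124, 121, 107, 119, 159, 156, 157, 158, 158]
174 [1.174 1.175 1.171 1.169 1.17  1.169 0.908 0.909 0.908 0.909 0.908 1.155
 1.156 1.156 1.152 1.147] [146, 150, 152, 154, 149, 132, 127, 124, 122, 110, 124, 159, 155, 156, 156, 156]
176 [1.183 1.181 1.181 1.176 1.172 1.169 0.909 0.91  0.912 0.912 0.912 1.157
 1.155 1.153 1.154 1.152] [141, 141, 144, 145, 147, 140, 126, 123, 121, 108, 124, 159, 156, 155, 156, 155]
178 [1.187 1.184 1.179 0.    1.177 1.178 0.915 0.913 0.915 0.913 0.918 1.161
 1.157 1.156 1.152 1.151] [134, 136, 139, 139, 141
[... 860 characters left out ...]
1.057
 1.059 1.06  1.051 1.053] [106, 103, 124, 170, 195, 192, 168, 114, 110, 113, 126, 137, 154, 195, 228, 221]
190 [1.026 1.026 1.029 1.026 1.024 1.021 1.03  1.037 1.041 1.051 1.061 1.061
 1.049 1.047 1.046 1.051] [181, 188, 198, 196, 195, 183, 133, 88, 96, 108, 121, 133, 194, 233, 210, 124]
192 [1.02  1.019 1.02  0.956 0.96  0.957 0.958 0.959 0.957 0.955 0.957 0.959
 0.958 1.039 1.042 1.052] [196, 196, 206, 219, 219, 213, 203, 200, 198, 195, 196, 211, 227, 198, 117, 103]
194 [1.012 1.015 0.95  0.951 0.95  0.952 0.95  0.957 0.954 0.952 0.952 0.954
 0.951 0.953 0.949 0.951] [198, 210, 221, 223, 219, 212, 211, 204, 201, 203, 212, 221, 224, 224, 226, 226]
[ 0.58333148 -0.02068478  0.20693212]
```

```bash
python3 -m handwheel '[[0.05,0.12,0,0,0,0],[0,0,0.5,0,0,0],[0,0,0.5,0,0,0],[0,0,0.5,0,0,0],[0,0,0.5,0,0,0],[0,0,0.5,0,0,0],[0,0,0.3,0,0,0],[0,0,0,0,0,0]]'; python3 go.py '[.5895,-.0093,.1208]'
```

```text
time: 12.3
tool_pos: [0.5895, -0.0082, 0.1674]
tcp_rot: [-2.354, -2.079, 0.002]
wrist_force: [-0.3, -0.4, -0.7]
opening: 0.264
grip_force: 60.0
tcp [ 0.5895 -0.0082  0.1674] yaw 1.447 tilt [ 0.    -0.002 -1.   ] F [-0.3 -0.4 -0.7] open 0.264 t 12.3
shift cm [-0.11  0.02  4.66]
```

```bash
python3 -m handwheel '[[0,0,0.4,0,0,0],[0,0,0.4,0,0,0],[0,0,0.4,0,0,0],[0,0,0,0,0,0]]'; python3 -m handwheel '[[0,0,0.4,0,0,0],[0,0,0.4,0,0,0],[0,0,0.4,0,0,0],[0,0,0,0,0,0]]'; python3 go.py '[.5895,-.0093,.1208]'
```

```text
time: 12.7
tool_pos: [0.5896, -0.0083, 0.1554]
tcp_rot: [-2.354, -2.079, 0.001]
wrist_force: [-0.7, -0.1, -0.8]
opening: 0.265
grip_force: 60.0
time: 13.1
tool_pos: [0.5897, -0.0083, 0.1434]
tcp_rot: [-2.354, -2.079, 0.001]
wrist_force: [0.2, 0.5, -0.4]
opening: 0.267
grip_force: 60.0
tcp [ 0.5897 -0.0083  0.1434] yaw 1.447 tilt [ 0.    -0.001 -1.   ] F [ 0.2  0.5 -0.4] open 0.267 t 13.1
shift cm [-0.1  -0.01  2.26]
```

```bash
python3 -m handwheel '[[0,0,0.4,0,0,0],[0,0,0.4,0,0,0],[0,0,0.4,0,0,0],[0,0,0,0,0,0]]'; python3 -m handwheel '[[0,0,0.3,0,0,0],[0,0,0.3,0,0,0],[0,0,0.2,0,0,0],[0,0,0,0,0,0]]'; python3 go.py '[.5895,-.0093,.1208]'
```

```text
time: 13.5
tool_pos: [0.5898, -0.0083, 0.1314]
tcp_rot: [-2.355, -2.079, 0.0]
wrist_force: [1.5, 0.1, -0.8]
opening: 0.262
grip_force: 60.0
time: 13.9
tool_pos: [0.5901, -0.0083, 0.1248]
tcp_rot: [2.355, 2.08, 0.0]
wrist_force: [-3.0, -0.3, 3.2]
opening: 0.263
grip_force: 60.6
tcp [ 0.5901 -0.0083  0.1248] yaw 1.447 tilt [ 0.  0. -1.] F [-3.  -0.3  3.2] open 0.263 t 13.9
shift cm [-0.1  -0.05  0.4 ]
```

```bash
python3 -m handwheel '[[0,0,0.2,0,0,0],[0,0,0.2,0,0,0],[0,0,0,0,0,0]]'; python3 -m handwheel '[[0,0,0.15,0,0,0],[0,0,0.15,0,0,0],[0,0,0,0,0,0]]'; python3 go.py '[.5895,-.0093,.1208]'
```

```text
time: 14.2
tool_pos: [0.5901, -0.0083, 0.1209]
tcp_rot: [2.355, 2.08, 0.0]
wrist_force: [-2.5, 0.0, 4.4]
opening: 0.262
grip_force: 60.5
time: 14.5
tool_pos: [0.5902, -0.0083, 0.1208]
tcp_rot: [-2.354, -2.08, 0.001]
wrist_force: [-8.8, 1.1, 17.3]
opening: 0.263
grip_force: 62.1
tcp [ 0.5902 -0.0083  0.1208] yaw 1.447 tilt [-0.    -0.001 -1.   ] F [-8.8  1.1 17.3] open 0.263 t 14.5
shift cm [-0.1  -0.06  0.  ]
```

```bash
python3 -m handwheel '[[0,0,-0.25,0,0,0],[0,0,0,0,0,0]]'; python3 -m handwheel '[[0,0,0,0,0,0],[0,0,0,0,0,0],[0,0,0,0,0,0],[0,0,0,0,0,0],[0,0,-2,0,0,0],[0,0,-4,0,0,0],[0,0,-4,0,0,0],[-4.5,-1,0,0,0,0],[-4.5,-1,0,0,0,0],[-4.5,-1,0,0,0,0],[-4.5,-1,0,0,0,0],[-4.5,-1,0,0,0,0],[0,0,0,0,0,0],[0,0,0,0,0,0]]' 0.55
python3 - <<'E'
from h import *
t=cam('top');s=cam('scene')
o=np.hstack([cv2.resize(t['img'][160:280,200:330],(400,369),interpolation=2),cv2.resize(s['img'][120:240,240:370],(400,369),interpolation=2)]);cv2.imwrite('pics/c7.png',o)
E
```

```text
time: 14.7
tool_pos: [0.5901, -0.0083, 0.1208]
tcp_rot: [2.355, 2.08, 0.0]
wrist_force: [-4.4, 0.1, 8.0]
opening: 0.26
grip_force: 60.6
time: 16.1
tool_pos: [0.5122, -0.2263, 0.2196]
tcp_rot: [-2.358, -2.076, -0.001]
wrist_force: [0.6, 0.5, 0.3]
opening: 0.55
grip_force: 0.0
```

View pics/c7.png

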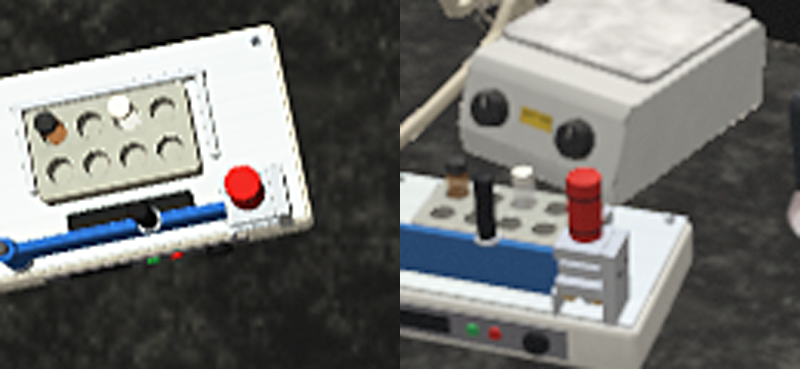

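The pin stands upright in the fork, and the gate is shut. I'll check the head height by depth, then hand in.

```bash
python3 - <<'E'
from h import *
t=load('top');im=t['img'].astype(int)
v,u=np.mgrid[205:235,265:295];v=v.ravel();u=u.ravel();b,g,r=im[v,u].T;m=(r>200)&(g<60)&(b<60)
P=pts(t,u[m],v[m]);z=np.median(P[:,2]);print(m.sum(),np.median(P,0).round(4))
if abs(z-.154)<.004: print(ticket.close_job())
E
```

```text
93 [ 0.5892 -0.0057  0.1536]
the job is handed in; nothing more can be done
None
```

The job is handed in: the gate is shut against its stop and the red pin is pressed fully home. A depth reading put the top of its head at 153.6 mm (154 mm is flush), and neither the vial block nor the blue pin was touched; the verdict itself was not shown.

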